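# Power the receiver and pair the wireless laundry button

## Task

Pair the wireless button with its receiver: on the white power block, first switch on the red main switch, then the grey switch of the socket that holds the black receiver, and then push the blue key of the wireless button well down and keep it down; finish while still holding it down. Leave the switches of the two covered sockets off, press the button where it stands without picking it up or pushing it aside, and do not disturb the other things.

Things in the scene. Friction and masses are not known exactly. Their poses are not given: they have to be found in the camera images.
- power_block: white power block fixed to the worktop, 126 mm deep (x), 264 mm wide (y), top face 38 mm up. Origin on the worktop under its middle; own x points away from the front, own y to its left along the row, z up. Along its front half stand four rocker switches in a row, 64 mm apart: from the left (+y) the red main switch, then grey a, b, c. Behind (own +x, 62 mm from the hinge) each grey switch is the socket it serves.
- receiver: black plug-in radio receiver, 44 x 44 mm, 33 mm high above the block's top, a blue dot on its top, fixed in one of the three sockets (which one varies; yellow flat covers, 8 mm high, close the other two). Origin at the middle of its underside.
- main_switch (a joint): red main rocker, the leftmost: hinge angle, 0 off (front half raised about 6 mm, rear half level), 0.30 fully on (front half level, rear half raised). Stays where it is left; about 2 N on the front half tips it.
- main_press (a point): press point on red main rocker, the leftmost: on the raised front half, 17 mm in front of the hinge line (each half is 22 mm long, 20 mm wide). Off, it stands about 46 mm above the worktop; pressing it straight down about 5 mm turns the switch fully on, and the front half is then level 41 mm above the worktop.
- a_switch (a joint): left grey rocker: hinge angle, 0 off (front half raised about 6 mm, rear half level), 0.30 fully on (front half level, rear half raised). Stays where it is left; about 2 N on the front half tips it.
- a_press (a point): press point on left grey rocker: on the raised front half, 17 mm in front of the hinge line (each half is 22 mm long, 20 mm wide). Off, it stands about 46 mm above the worktop; pressing it straight down about 5 mm turns the switch fully on, and the front half is then level 41 mm above the worktop.
- b_switch (a joint): middle grey rocker: hinge angle, 0 off (front half raised about 6 mm, rear half level), 0.30 fully on (front half level, rear half raised). Stays where it is left; about 2 N on the front half tips it.
- b_press (a point): press point on middle grey rocker: on the raised front half, 17 mm in front of the hinge line (each half is 22 mm long, 20 mm wide). Off, it stands about 46 mm above the worktop; pressing it straight down about 5 mm turns the switch fully on, and the front half is then level 41 mm above the worktop.
- c_switch (a joint): right grey rocker: hinge angle, 0 off (front half raised about 6 mm, rear half level), 0.30 fully on (front half level, rear half raised). Stays where it is left; about 2 N on the front half tips it.
- c_press (a point): press point on right grey rocker: on the raised front half, 17 mm in front of the hinge line (each half is 22 mm long, 20 mm wide). Off, it stands about 46 mm above the worktop; pressing it straight down about 5 mm turns the switch fully on, and the front half is then level 41 mm above the worktop.
- socket_a (a point): centre of the socket behind switch a, on the block's top face (38 mm above the worktop); the receiver is in the socket whose point lies under the receiver's origin
- socket_b (a point): centre of the socket behind switch b, on the block's top face (38 mm above the worktop); the receiver is in the socket whose point lies under the receiver's origin
- socket_c (a point): centre of the socket behind switch c, on the block's top face (38 mm above the worktop); the receiver is in the socket whose point lies under the receiver's origin
- puck: wireless push button, a loose white disc 70 mm across and 20 mm high, 0.2 to 0.45 kg, standing on the worktop; origin under its centre
- puck_button (a joint): travel of the blue key of the wireless button, 0 up, 0.007 m fully down; springs back, about 1 N to start and 7 N fully down
- puck_top (a point): middle of the top face of the blue key (40 mm across), 30 mm above the worktop when up; moves down with the key
- dosing_ball: silver-white dosing cup, 66 mm wide, 50 mm high, loose; origin under its centre. A bystander.
- sewing_tin: closed grey tin box, 70 x 114 x 37 mm, loose; origin under its centre. A bystander.
- battery_1: red and white battery, 17 mm thick, 50 mm long, lying loose; origin under its centre, at its lower side. A bystander.
- pegs_2: green clothes peg, 15 x 72 x 12 mm, lying loose; origin under its centre. A bystander.
There are look-alikes about, which are no part of the job. What is shaped like the puck but orange or purple is not meant.

How it is judged (in metres and radians):
On the way, in this order (a step that is already met when the one before it is completed fails the run):
1. the red main switch is on (value of joint main_switch above 0.2 rad), for 0.2 s.
2. the switch of the receiver's socket is on (((horizontal distance between receiver and socket_a below 0.02 m and value of joint a_switch above 0.2 rad) or (horizontal distance between receiver and socket_b below 0.02 m and value of joint b_switch above 0.2 rad) or (horizontal distance between receiver and socket_c below 0.02 m and value of joint c_switch above 0.2 rad))), for 0.2 s.
3. the blue key is held down (value of joint puck_button above 0.0045 m and contact force between the fingers and puck above 1 N), for 0.3 s.
At the end, for the whole second after the job is handed in: main switch and the receiver's switch on (over 0.20 of 0.30 rad), the two other switches off (under 0.12 rad), the blue key held at least 4.5 mm down by the fingers (over 1 N), the wireless button still on the worktop within 40 mm of its start and the bystanders within 30 mm of theirs (all of step 3 and value of joint main_switch above 0.2 rad and ((horizontal distance between receiver and socket_a below 0.02 m and value of joint a_switch above 0.2 rad) or (horizontal distance between receiver and socket_b below 0.02 m and value of joint b_switch above 0.2 rad) or (horizontal distance between receiver and socket_c below 0.02 m and value of joint c_switch above 0.2 rad)) and (horizontal distance between receiver and socket_a below 0.02 m or value of joint a_switch below 0.12 rad) and (horizontal distance between receiver and socket_b below 0.02 m or value of joint b_switch below 0.12 rad) and (horizontal distance between receiver and socket_c below 0.02 m or value of joint c_switch below 0.12 rad) and height (world z) of puck below 0.012 m and distance of puck from where it was at the start of the episode below 0.04 m and distance of each of dosing_ball, sewing_tin, battery_1, pegs_2 from where it was at the start of the episode below 0.03 m); the arm keeps its last pose, push and grip.
It fails at once if a grey switch was turned on before the main switch (value of joint main_switch below 0.15 rad and value of joint any of a_switch, b_switch, c_switch above 0.12 rad).
It fails at once if the switch of a covered socket was turned on (not ((horizontal distance between receiver and socket_a below 0.02 m or value of joint a_switch below 0.12 rad) and (horizontal distance between receiver and socket_b below 0.02 m or value of joint b_switch below 0.12 rad) and (horizontal distance between receiver and socket_c below 0.02 m or value of joint c_switch below 0.12 rad))).
It fails at once if the blue key was pressed before both switches were on (value of joint puck_button above 0.003 m and not (value of joint main_switch above 0.2 rad and ((horizontal distance between receiver and socket_a below 0.02 m and value of joint a_switch above 0.2 rad) or (horizontal distance between receiver and socket_b below 0.02 m and value of joint b_switch above 0.2 rad) or (horizontal distance between receiver and socket_c below 0.02 m and value of joint c_switch above 0.2 rad)))).
It fails at once if the wireless button was lifted or pushed away (height (world z) of puck above 0.012 m or distance of puck from where it was at the start of the episode above 0.04 m).
It fails at once if a bystander was moved (distance of any of dosing_ball, sewing_tin, battery_1, pegs_2 from where it was at the start of the episode above 0.03 m).
It also fails if it takes over 40 s, if anything falls off the work surface, if the arm or the gripper's body presses on something with over 40 N, if the wrist force passes 120 N, or if a joint passes its speed limit or range.

## Robot

A 6-joint arm with a two-finger parallel gripper is mounted at the origin on a cart in front of the work surface, level with it; the furniture and walls round the work are solid. World frame = base frame: x ahead of the robot, y to its left, z up, the work surface at z = 0. Lengths are in m, angles in degrees, forces in N, time in s.
With the tool pointing down it reaches from about 0.375 to 0.925 m from the base axis. Payload 5.7 kg.
Tool frame: the origin (TCP) lies between the finger pads; the fingertips stand 19 mm ahead of it and the grasp point (between the pads) is the TCP; z points along the fingers, y is the line along which they close (so a half turn about z gives the same grasp; the last joint's range is limited). The gripper opens to 88 mm and grips with 3 to 60 N. Pads are 20 mm wide; open, the fingers measure 115 mm over their backs; the gripper's body (75 mm by 178 mm) begins 61 mm behind the grasp point.
Start: joints at [-72.599, 20.558, 86.54, -0, 72.909, -6.595], TCP at [0.244, -0.548, 0.242] pointing down, gripper open.
Joint ranges: [-170.27, 170.27], [-57.76, 135], [12.27, 136.19], [-55.21, 235.2], [11.17, 155.16], [-170.74, 170.74]. Speed limits (degrees/s): [136.94, 136.94, 180, 180, 180, 180].

## Interface

Orientations are given as a 3x3 rotation matrix whose columns are the frame's x, y, z axes.
In Python, from plant import ctrl gives the robot as it stands.
- The arm moves only by the tool step_arm, never from a script. Its argument "targets" is a list of rows, each a list of 2 entries, a list of its own where there are three numbers: the shift along the tool's x, y, z in mm, then the turn, a rotation vector about the tool's x, y, z in degrees. A call has 1 to 8 rows; each row is the pose to reach, as a shift and turn from the pose commanded when the call began, along the tool's axes at that moment; what a row does not reach only later rows make up. A row lasts 1/8 s, in which the tool goes at most 62.5 mm and 10.7 degrees, less where a joint would pass 70% of its speed; a pose out of reach is approached as far as the arm can. A call with a gripper value outside its range is refused whole. "grip" is the finger opening in mm, from 0 to 87.8, set as the call begins (left out, the last holds). The fingers move at their own pace and stop on an object; "force" is the grip in N (left out, the last holds). Time passes only in rows, so rows that repeat a pose let the fingers close. It gives the time, the measured TCP pose, the force, the opening and the grip force at its end, in the units of the state.
- ctrl.read_state(): the state, without advancing time (a new reading comes with each control period).
- ctrl.snapshot(name): name is "side" or "top"; returns the picture (384x512x3 uint8, blue, green, red); there is no depth.
- ctrl.camera_params(name): a dict with "camera_matrix" (3x3 intrinsics, pixels), "extrinsics" (4x4, takes a point from world to camera coordinates). Camera axes: x right, y up, looking along -z (the intrinsics and any distortion apply to the point x, -y, -z); pixel columns grow to the right and rows downward; lengths in m; the calibration is good to about 2 mm. A picture is of the moment at which its call begins. camera_params takes no time and is no camera call.
- ctrl.hand_in(): hands the job in; it is judged then, once.
The state is a dict: "time_s": time; "joint_positions": joint angles; "qd": joint speeds; "joint_efforts": joint torques, N m; "position": TCP position; "orientation": TCP orientation; "force": force on the tool from outside, world axes, zero at the start; "wrist_torque": the same for the moment, N m; "width": finger opening in m; "grasp_force": force on a finger pad.
Only numpy, scipy, OpenCV 4.12 (cv2) and the standard library are available. Lean on these libraries where they do the work, as an engineer would, in place of code of your own. Each camera call takes 0.05 s, during which the arm holds its last target. There are 200 camera calls.

## Working session

There is one attempt and no reset: what is moved stays moved. The work goes in short steps, Python scripts to look and compute and a tool call to move; the robot and the scene stay as the last step left them, time stands still between calls to the robot, and variables do not carry over. Pictures are saved under pics/ and viewed, at most 10 in all, crops included, and the job is handed in when it is done.

Besides the shell and the picture viewer there is one more tool, called after "Call:" as name(argument=value, ...), one argument or row to a line, values as JSON. step_arm: Moves the arm, as the interface text tells. Its arguments: {"type":"object","properties":{"targets":{"type":"array","items":{"type":"array"}},"grip":{"type":"number"},"force":{"type":"number"}},"required":["targets"]}

```bash
mkdir -p pics
python3 - <<'E'
from plant import ctrl
import cv2
for n in("top","side"):
    cv2.imwrite(f"pics/{n}0.png",ctrl.snapshot(n)); p=ctrl.camera_params(n); print(n,p)
s=ctrl.read_state(); print(s["position"],s["orientation"],s["time_s"],s["width"])
E
```

```text
top {'camera_matrix': array([[395.84390177,   0.        , 257.31353788],
       [  0.        , 395.84390177, 194.55430453],
       [  0.        ,   0.        ,   1.        ]]), 'extrinsics': array([[ 0.01556075, -0.99980614,  0.01206411, -0.02802404],
       [ 0.98410207,  0.01744902,  0.17674461, -0.52070716],
       [-0.17692085,  0.00912204,  0.98418281, -1.44729279],
       [ 0.        ,  0.        ,  0.        ,  1.        ]])}
side {'camera_matrix': array([[474.15936325,   0.        , 255.42248074],
       [  0.        , 474.15936325, 191.055314  ],
       [  0.        ,   0.        ,   1.        ]]), 'extrinsics': array([[-0.24310024, -0.96997137,  0.00760385,  0.1040765 ],
       [ 0.77788886, -0.19026435,  0.598906  , -0.42970153],
       [-0.57947493,  0.15150914,  0.80078323, -1.21977677],
       [ 0.        ,  0.        ,  0.        ,  1.        ]])}
[ 0.24379756 -0.54759628  0.24089368] [[ 9.13589882e-01  4.06636524e-01 -5.13980925e-04]
 [ 4.06636813e-01 -9.13588541e-01  1.57471207e-03]
 [ 1.70768360e-04 -1.64764458e-03 -9.99998628e-01]] 0.1 0.08791108221688076
```

View pics/top0.png

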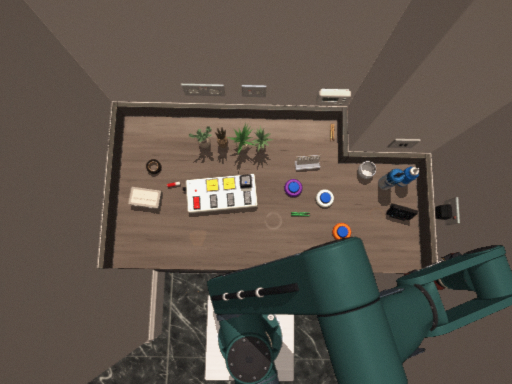

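View pics/side0.png

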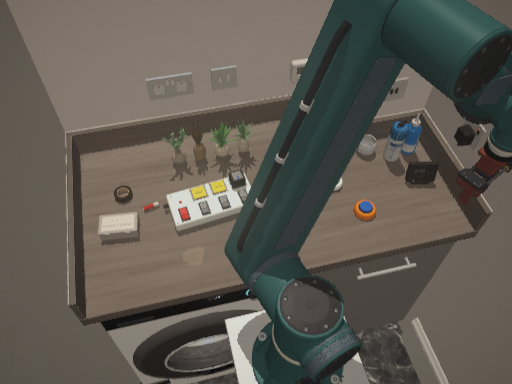

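The top view shows the white block around (222,194), with the red switch at its left (197,202). The black receiver is at (246,181), behind the rightmost grey switch, so it is in socket c. The white puck is at (325,198), and the orange and purple ones are decoys.

```bash
cat > h.py <<'E'
import numpy as np,cv2
from plant import ctrl
def ray(n,u,v,z):
    p=ctrl.camera_params(n);K=p["camera_matrix"];E=p["extrinsics"];R=E[:3,:3]
    c=-R.T@E[:3,3]; d=R.T@(np.array([1,-1,-1])*(np.linalg.inv(K)@[u,v,1]))
    return (c+d*(z-c[2])/d[2])
def blobs(n,im,lo,hi,box,z,amin=15):
    x0,y0,x1,y1=box; m=cv2.inRange(cv2.cvtColor(im,cv2.COLOR_BGR2HSV)[y0:y1,x0:x1],lo,hi)
    k,_,st,c=cv2.connectedComponentsWithStats(m)
    for i in range(1,k):
        if st[i,4]>=amin: print("  ",st[i,4],(c[i]+[x0,y0]).round(1),ray(n,*(c[i]+[x0,y0]),z).round(4))
E
python3 - <<'E'
from h import *
t=cv2.imread("pics/top0.png");s=cv2.imread("pics/side0.png")
for n,im,b,bp in(("top",t,(170,165,265,220),(305,180,345,215)),("side",s,(160,160,262,235),(320,160,350,200))):
    print(n)
    for nm,lo,hi,z in(("red",(0,150,90),(8,255,255),.043),("red2",(172,150,90),(180,255,255),.043),("yel",(22,120,90),(35,255,255),.046),("blue",(100,120,50),(125,255,255),.071),("dark",(0,0,0),(180,110,95),.043)):
        print(nm);blobs(n,im,lo,hi,b,z)
    print("key");blobs(n,im,(100,120,50),(125,255,255),bp,.03)
m=cv2.resize(t[160:245,165:350],None,fx=4,fy=4,interpolation=cv2.INTER_CUBIC)
cv2.imwrite("pics/c1.png",m)
E
```

```text
top
red
   20 [172.  184.2] [0.5557 0.3044 0.043 ]
   64 [196.2 202.7] [0.4866 0.2101 0.043 ]
red2
yel
   119 [228.6 183. ] [0.5638 0.09   0.046 ]
   121 [211.9 184.6] [0.5563 0.1531 0.046 ]
blue
dark
   79 [245.  182.4] [0.568 0.028 0.043]
   17 [175.1 186.5] [0.5471 0.2926 0.043 ]
   21 [183.9 189.7] [0.5356 0.2586 0.043 ]
   285 [223.3 211.6] [0.4545 0.107  0.043 ]
key
   78 [325.1 197.4] [ 0.5177 -0.2787  0.03  ]
side
red
   68 [183.9 213.2] [0.4842 0.2093 0.043 ]
red2
yel
   132 [217.8 186.4] [0.558  0.0899 0.046 ]
   137 [198.4 191.9] [0.551 0.153 0.046]
blue
dark
   193 [181.  169.3] [0.6569 0.1917 0.043 ]
   136 [201.5 165.8] [0.6557 0.1245 0.043 ]
   424 [234.  170.8] [0.6099 0.0261 0.043 ]
   1421 [241.7 213.3] [0.4425 0.0396 0.043 ]
   17 [224.5 206.4] [0.4797 0.0848 0.043 ]
   21 [165.5 205.9] [0.5244 0.2597 0.043 ]
   16 [167.1 211.3] [0.5034 0.2577 0.043 ]
key
```

View pics/c1.png

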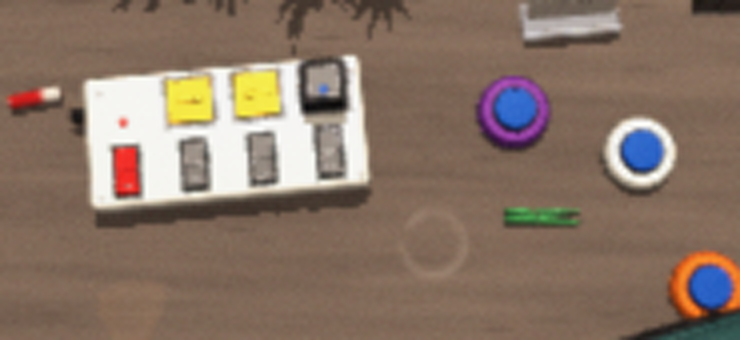

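Socket a and b positions from both cameras agree with the red rocker to about 1 mm. The row lies at a yaw of about 6.6°. The press points are main (0.469, 0.208) and c (0.491, 0.0175), and the puck key is at (0.517, -0.279).

Call:
step_arm(
  targets=[
    [[50,-34,0],[0,0,3]],
    [[100,-68,0],[0,0,6]],
    [[150,-102,0],[0,0,9]],
    [[200,-136,0],[0,0,12]],
    [[250,-170,0],[0,0,15]],
    [[300,-204,0],[0,0,17.4]],
    [[338,-230,0],[0,0,17.4]],
    [[338,-230,0],[0,0,17.4]],
  ],
  grip=0,
)

```text
time_s: 1.1
position: [0.4601, -0.1979, 0.2414]
orientation: [[0.993, 0.119, -0.0], [0.119, -0.993, 0.001], [-0.0, -0.001, -1.0]]
force: [-0.2, -0.2, 0.3]
width: 0.0111
grasp_force: 0.0
```

```bash
cat >> h.py <<'E'
def to(x,y,z):
    s=ctrl.read_state();R=np.array(s["orientation"])
    print(s["time_s"],s["position"].round(4) if hasattr(s["position"],"round") else s["position"],np.array(s["force"]).round(1),"yaw",np.degrees(np.arctan2(R[1,0],R[0,0])).round(2),"w",s["width"])
    print("shift",(R.T@(np.array([x,y,z])-s["position"])*1000).round(1))
E
python3 -c "
from h import *
to(.469,.2076,.12)"
```

```text
1.1 [ 0.4601 -0.1979  0.2414] [-0.2 -0.2  0.3] yaw 6.85 w 0.011071134145440368
shift [  57.2 -401.4  121.8]
```

Call:
step_arm(
  targets=[
    [[8,-57,0],[0,0,0]],
    [[16,-115,0],[0,0,0]],
    [[24,-172,0],[0,0,0]],
    [[32,-230,0],[0,0,0]],
    [[41,-287,20],[0,0,0]],
    [[49,-344,40],[0,0,0]],
    [[57,-401,60],[0,0,0]],
    [[57,-401,115],[0,0,0]],
  ],
)

```text
time_s: 2.1
position: [0.473, 0.2076, 0.1277]
orientation: [[0.993, 0.119, 0.007], [0.119, -0.993, 0.003], [0.007, -0.002, -1.0]]
force: [0.4, 0.4, -0.3]
width: 0.0008
grasp_force: 0.0
```

Run:
```python
from h import *
to(.469,.2076,.0595)
im=ctrl.snapshot("top"); im2=ctrl.snapshot("side")
cv2.imwrite("pics/p1.png",np.hstack([cv2.resize(im2[150:250,130:290],None,fx=4.9,fy=4.9)]))
```

```text
2.1 [0.473  0.2076 0.1277] [ 0.4  0.4 -0.3] yaw 6.82 w 0.0007723421139231219
shift [-4.5 -0.3 68.1]
```

View pics/p1.png

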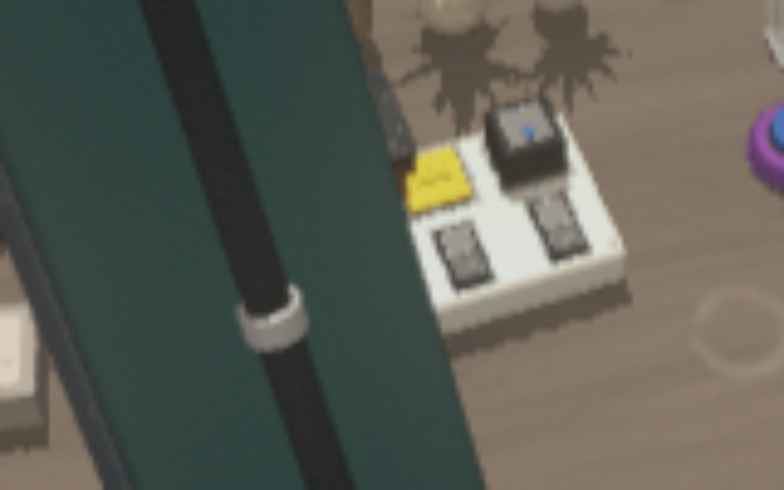

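The arm hides the main switch here. The receiver is confirmed behind switch c, the rightmost one. I'll go down in stages.

Call:
step_arm(
  targets=[
    [[0,0,20],[0,0,0]],
    [[0,0,40],[0,0,0]],
    [[0,0,40],[0,0,0]],
  ],
)

```text
time_s: 2.58
position: [0.4696, 0.2028, 0.087]
orientation: [[0.994, 0.113, -0.002], [0.113, -0.994, -0.001], [-0.002, 0.001, -1.0]]
force: [-0.3, 1.0, 0.6]
width: 0.0004
grasp_force: 0.0
```

```bash
python3 -c "
from h import *
to(.469,.2076,.0595)"
```

```text
2.575 [0.4696 0.2028 0.087 ] [-0.3  1.   0.6] yaw 6.49 w 0.0004248201750372281
shift [-0.  -4.9 27.5]
```

Call:
step_arm(
  targets=[
    [[0,-2,10],[0,0,0]],
    [[0,-2,10],[0,0,0]],
    [[0,-2,10],[0,0,0]],
  ],
)

```text
time_s: 2.95
position: [0.4698, 0.2064, 0.0772]
orientation: [[0.993, 0.115, 0.001], [0.115, -0.993, 0.0], [0.001, -0.0, -1.0]]
force: [-0.7, -0.9, -0.4]
width: 0.0003
grasp_force: 0.0
```

```bash
python3 -c "
from h import *
to(.469,.2076,.0595)"
```

```text
2.95 [0.4698 0.2064 0.0772] [-0.7 -0.9 -0.4] yaw 6.6 w 0.0003175233212145392
shift [-0.7 -1.3 17.7]
```

Call:
step_arm(
  targets=[
    [[-1,-1,6],[0,0,0]],
    [[-1,-1,11],[0,0,0]],
    [[-1,-1,15],[0,0,0]],
    [[-1,-1,17.5],[0,0,0]],
    [[-1,-1,17.5],[0,0,0]],
    [[-1,-1,17.5],[0,0,0]],
  ],
)

```text
time_s: 3.7
position: [0.4677, 0.2072, 0.06]
orientation: [[0.993, 0.115, -0.001], [0.115, -0.993, -0.0], [-0.001, -0.0, -1.0]]
force: [-4.7, -0.3, 14.8]
width: 0.0004
grasp_force: 7.8
```

```bash
python3 -c "
from h import *
to(.469,.2076,.0595)"
```

```text
3.7 [0.4677 0.2072 0.06  ] [-4.7 -0.3 14.8] yaw 6.6 w 0.00040996957783514035
shift [ 1.3 -0.2  0.5]
```

The force is 14.8 N with the tips at 41 mm, so the rocker is at its stop. Next I lift and move over to c.

Call:
step_arm(
  targets=[
    [[0,0,-30],[0,0,0]],
    [[0,0,-50],[0,0,0]],
    [[1,45,-50],[0,0,0]],
    [[1,95,-50],[0,0,0]],
    [[1,145,-50],[0,0,0]],
    [[1,192,-50],[0,0,0]],
    [[1,192,-50],[0,0,0]],
    [[1,192,-50],[0,0,0]],
  ],
)

```text
time_s: 4.7
position: [0.4913, 0.0169, 0.109]
orientation: [[0.993, 0.114, -0.0], [0.114, -0.993, 0.0], [-0.0, -0.001, -1.0]]
force: [-0.2, -0.4, -0.7]
width: 0.0003
grasp_force: 0.0
```

Run:
```python
from h import *
to(.4909,.0175,.0595)
a=ctrl.snapshot("top")[165:225,170:270]; b=ctrl.snapshot("side")[160:235,150:270]
cv2.imwrite("pics/p2.png",np.vstack([cv2.resize(a,(500,300)),cv2.resize(b,(480,300))[:, :480] if 0 else cv2.resize(b,(500,300))]))
```

```text
4.7 [0.4913 0.0169 0.109 ] [-0.2 -0.4 -0.7] yaw 6.54 w 0.0003183105873547511
shift [-0.3 -0.6 49.5]
```

View pics/p2.png

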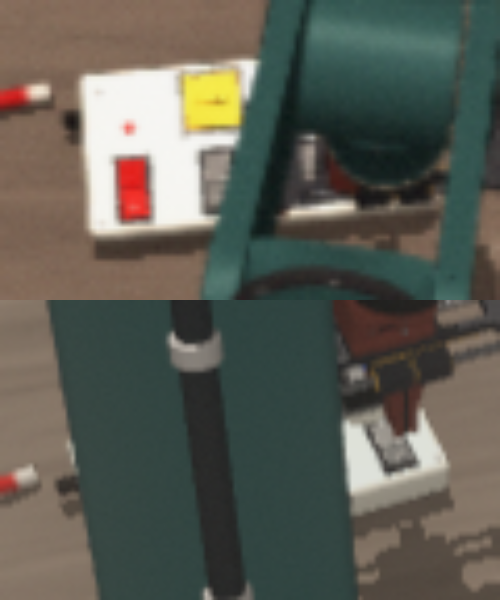

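The red switch is visible now, and the fingers stand above switch c. I'll press it.

Call:
step_arm(
  targets=[
    [[0,-1,25],[0,0,0]],
    [[0,-1,36],[0,0,0]],
    [[0,-1,43],[0,0,0]],
    [[0,-1,47],[0,0,0]],
    [[0,-1,49],[0,0,0]],
    [[0,-1,49.5],[0,0,0]],
    [[0,-1,49.5],[0,0,0]],
    [[0,-1,49.5],[0,0,0]],
  ],
)

```text
time_s: 5.8
position: [0.4912, 0.0178, 0.0603]
orientation: [[0.993, 0.115, -0.0], [0.115, -0.993, 0.0], [0.0, -0.0, -1.0]]
force: [-2.3, 1.2, 5.4]
width: 0.0005
grasp_force: 2.8
```

```bash
python3 -c "
from h import *
to(.4909,.0175,.0595)"
```

```text
5.8 [0.4912 0.0178 0.0603] [-2.3  1.2  5.4] yaw 6.58 w 0.0005309265029746107
shift [-0.3  0.3  0.8]
```

Call:
step_arm(
  targets=[
    [[0,0,1],[0,0,0]],
    [[0,0,1],[0,0,0]],
    [[0,0,1],[0,0,0]],
  ],
)

```text
time_s: 6.18
position: [0.4913, 0.0178, 0.0601]
orientation: [[0.993, 0.115, 0.0], [0.115, -0.993, 0.0], [0.0, -0.0, -1.0]]
force: [-5.6, 1.0, 16.0]
width: 0.0005
grasp_force: 7.9
```

Call:
step_arm(
  targets=[
    [[0,0,-40],[0,0,0]],
    [[0,0,-70],[0,0,0]],
    [[-2,50,-80],[0,0,0]],
    [[-3,110,-80],[0,0,0]],
    [[-5,170,-80],[0,0,0]],
    [[-7,230,-80],[0,0,0]],
    [[-8,280,-80],[0,0,0]],
    [[-8,298,-80],[0,0,0]],
  ],
)

```text
time_s: 7.18
position: [0.5183, -0.2828, 0.1391]
orientation: [[0.994, 0.112, 0.002], [0.112, -0.994, -0.002], [0.002, 0.002, -1.0]]
force: [-0.6, 0.7, 0.2]
width: 0.0006
grasp_force: 0.0
```

Call:
step_arm(
  targets=[
    [[0,0,20],[0,0,0]],
    [[0,0,30],[0,0,0]],
    [[0,0,30],[0,0,0]],
  ],
)

```text
time_s: 7.55
position: [0.517, -0.278, 0.1079]
orientation: [[0.993, 0.116, -0.002], [0.116, -0.993, 0.002], [-0.002, -0.002, -1.0]]
force: [-0.6, -1.0, 0.8]
width: 0.0006
grasp_force: 0.0
```

Run:
```python
from h import *
to(.517,-.279,.0435)
t=ctrl.snapshot("top"); s=ctrl.snapshot("side")
blobs("side",s,(100,120,50),(125,255,255),(300,150,360,210),.03,5)
a=t[165:225,170:270]; b=s[140:240,150:390]
cv2.imwrite("pics/p3.png",np.vstack([cv2.resize(a,(720,300))[:, :],cv2.resize(b,(720,300))]))
```

```text
7.55 [ 0.517  -0.278   0.1079] [-0.6 -1.   0.8] yaw 6.64 w 0.0005611101737136967
shift [-0.   1.1 64.4]
   94 [332.4 178.5] [ 0.5136 -0.2781  0.03  ]
```

View pics/p3.png

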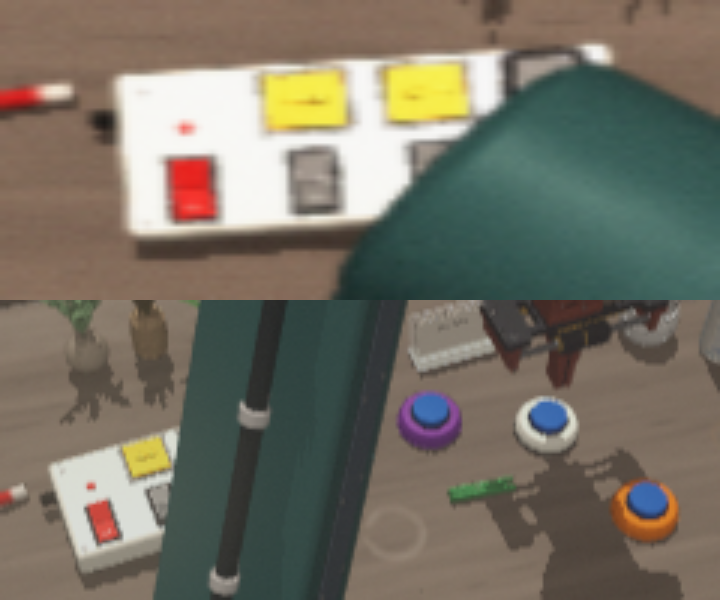

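The red rocker looks tipped on, with its rear half shaded differently. The white puck is clear below the fingers, and both views put its key at about (0.515, -0.278). I'll press it.

Call:
step_arm(
  targets=[
    [[-1,0,30],[0,0,0]],
    [[-1,0,50],[0,0,0]],
    [[-1,0,57],[0,0,0]],
    [[-1,0,61],[0,0,0]],
    [[-1,0,64],[0,0,0]],
    [[-1,0,66],[0,0,0]],
    [[-1,0,66],[0,0,0]],
    [[-1,0,66],[0,0,0]],
  ],
)

```text
time_s: 8.65
position: [0.517, -0.2794, 0.0434]
orientation: [[0.993, 0.115, 0.001], [0.115, -0.993, -0.0], [0.001, 0.0, -1.0]]
force: [-0.6, 2.2, 5.8]
width: 0.0009
grasp_force: 2.9
```

Call:
step_arm(
  targets=[
    [[0,0,1.5],[0,0,0]],
    [[0,0,1.5],[0,0,0]],
    [[0,0,1.5],[0,0,0]],
    [[0,0,1.5],[0,0,0]],
  ],
)

```text
time_s: 9.15
position: [0.517, -0.2794, 0.0423]
orientation: [[0.993, 0.115, 0.001], [0.115, -0.993, -0.0], [0.001, 0.0, -1.0]]
force: [-1.6, 3.6, 9.4]
width: 0.0006
grasp_force: 4.4
```

Run:
```python
from h import *
to(.517,-.279,.0425)
s=ctrl.snapshot("side");t=ctrl.snapshot("top")
cv2.imwrite("pics/p4.png",np.vstack([cv2.resize(t[165:225,170:270],(500,300)),cv2.resize(s[150:210,290:390],(500,300))]))
```

```text
9.15 [ 0.517  -0.2794  0.0423] [-1.6  3.6  9.4] yaw 6.59 w 0.0006265313895572708
shift [ 0.  -0.4 -0.2]
```

View pics/p4.png

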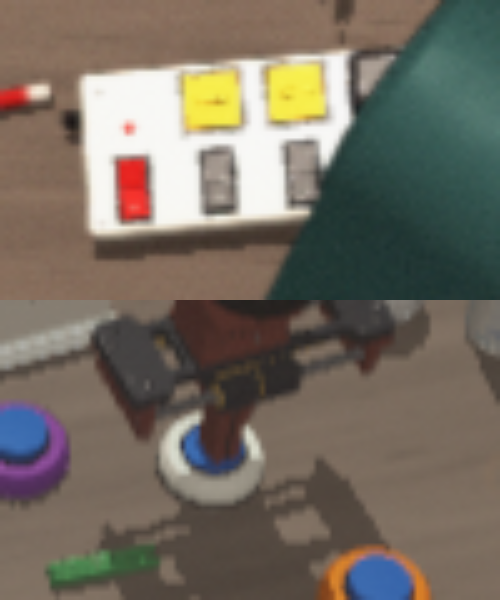

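The fingers hold the white puck's blue key down at 9.4 N. The puck has not moved, and switches a and b look unchanged.

```bash
python3 -c "
from plant import ctrl
print(ctrl.hand_in())"
```

```text
the job is handed in; nothing more can be done
None
```

I switched on the red main switch, then grey switch c (the receiver's socket), and handed in with the blue key held about 6.7 mm down at 9.4 N. The hand-in gave no verdict; I judged both switches on from finger height and force, because the arm hid switch c from the cameras.

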